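# Set out stone blocks on the saw plate with a spacer

### The job

The first stone block is already glued to the saw plate; set the two loose sawn blocks on the plate after it in one straight row, the short one and then the long one, each one spacer thickness from its neighbour. Stand the spacer against the glued block's free face and lay the short block snug against it, then move the spacer to the short block's far side and lay the long block snug against it without shifting the short one. Leave the first gap open and the spacer standing in the second, both gaps even, and do not disturb the other things on the bench.

Things in the scene. Friction and masses are not known exactly. Their poses are not given: they have to be found in the camera images.
- saw_plate: Fixed dark steel plate, 300 x 90 mm, 8 mm thick, lying flat on the bench. Origin at the centre of its underside; its x axis runs along its length in the direction in which the row grows (from the glued block to the empty end), y across it, z up. A stone block, 60 mm long (x), 50 mm wide (y), 40 mm high, is glued near its -x end, centred across the plate (that block is fixed).
- glued_face (a point): Point at the bottom centre of the glued block's free face (82 mm from the plate's centre towards -x), on the plate's top surface, 8 mm above the bench. Same axes as the plate: x points out of the face along the row, y across, z up. The row's centre line is this x axis.
- short_block: Loose sawn block of the same pale blue-green stone, 70 mm long (its x), 50 mm wide (y), 40 mm high (z), about 0.36 kg. Origin at the centre of its underside. It belongs with its length along the row. At the start it lies on the bench.
- long_block: Loose sawn block of the same stone, 100 mm long (its x), 50 mm wide (y), 40 mm high (z), about 0.52 kg. Origin at the centre of its underside. It belongs with its length along the row. At the start it lies on the bench.
- spacer: Bare aluminium spacer plate standing on edge: 15 mm thick (its x), 70 mm long (y), 60 mm high (z), 0.15 kg. Origin at the centre of its underside. In the gap its thickness (x) lies along the row and its length (y) across it, so it sticks out 10 mm past the blocks on each side and 20 mm above them; it can be gripped over its 70 mm length, or over its 15 mm thickness above the blocks. At the start it stands in the tray.
- tray: Fixed shallow open wooden tray, 90 mm (x) by 140 mm (y) outside, 14 mm high, walls and floor 4 mm thick, in which the spacer is kept. Origin at the centre of its underside. The spacer stands in it with its length roughly along the tray's y.
- rough_stone: Bystander: rough stone lump about 90 x 65 x 62 mm, loose. Leave alone.
- pocket_scale: Bystander: flat black pocket scale with a steel pan, 140 x 85 x 21 mm, loose. Leave alone.
- felt_wheel: Bystander: white felt polishing wheel lying flat, 90 mm across, 22 mm thick, with a 20 mm bore, loose. Leave alone.
Things that resemble listed ones, but are neither listed nor needed, are in the scene too. Of the things that look like the spacer, the middle-sized one is meant.

How it is judged:
On the way, in this order (a step that is already met when the one before it is completed fails the run):
1. the spacer stands on the saw plate against the glued block's free face (within 4 mm), across the row (y of spacer in the frame of glued_face between -0.01 and 0.01 m and z of spacer in the frame of glued_face between -0.003 and 0.005 m and angle between the x axis of spacer and the x axis of glued_face, either way round below 0.07 rad and angle between spacer's own z axis and vertical below 0.07 rad and x of spacer in the frame of glued_face between 0.004 and 0.0115 m), for 0.2 s.
2. the short block lies on the plate in line behind the spacer, snug, with the spacer still between it and the glued block (all of step 1 and y of short_block in the frame of glued_face between -0.006 and 0.006 m and z of short_block in the frame of glued_face between -0.003 and 0.005 m and angle between the x axis of short_block and the x axis of glued_face, either way round below 0.07 rad and angle between short_block's own z axis and vertical below 0.07 rad and x of short_block in the frame of glued_face between 0.0475 and 0.053 m), for 0.2 s.
3. the spacer stands against the short block's far side (within 4.5 mm), the short block still in place (y of short_block in the frame of glued_face between -0.006 and 0.006 m and z of short_block in the frame of glued_face between -0.003 and 0.005 m and angle between the x axis of each of short_block, spacer and the x axis of glued_face, either way round below 0.07 rad and angle between each of short_block, spacer's own z axis and vertical below 0.07 rad and x of short_block in the frame of glued_face between 0.0475 and 0.053 m and y of spacer in the frame of glued_face between -0.01 and 0.01 m and z of spacer in the frame of glued_face between -0.003 and 0.005 m and x of spacer in the frame of glued_face above 0.085 m and horizontal distance between spacer and short_block between 0.04 and 0.047 m), for 0.2 s.
At the end, for the whole second after the job is handed in: Short, then long block lie flat on the plate after the glued one, within 6 mm of its centre line and 0.07 rad of square; both gaps are 12.5 to 18 mm (spacer 15 mm); the first gap is open and the spacer stands upright in the second, within 10 mm of the line; all at rest (all of step 3 and y of long_block in the frame of glued_face between -0.006 and 0.006 m and z of long_block in the frame of glued_face between -0.003 and 0.005 m and angle between the x axis of long_block and the x axis of glued_face, either way round below 0.07 rad and angle between long_block's own z axis and vertical below 0.07 rad and horizontal distance between long_block and short_block between 0.0975 and 0.103 m and x of long_block in the frame of glued_face above 0.12 m and linear speed of each of short_block, long_block, spacer below 0.02 m/s); the robot touches nothing.
It fails at once if the rough stone is disturbed (moved over 20 mm) (distance of rough_stone from where it was at the start of the episode above 0.02 m).
It fails at once if the pocket scale is disturbed (moved over 20 mm) (distance of pocket_scale from where it was at the start of the episode above 0.02 m).
It fails at once if the felt wheel is disturbed (moved over 20 mm) (distance of felt_wheel from where it was at the start of the episode above 0.02 m).
It also fails if it takes over 72 s, if anything falls off the work surface, if the arm or the gripper's body presses on something with over 40 N, if the wrist force passes 120 N, or if a joint passes its speed limit or range.

### The arm

A 6-joint arm with a two-finger parallel gripper is mounted at the origin on the work surface. World frame = base frame: x ahead of the robot, y to its left, z up, the work surface at z = 0. Lengths are in m, angles in rad, forces in N, time in s.
With the tool pointing down it reaches from about 0.375 to 0.9 m from the base axis. Payload 3.1 kg.
Tool frame: the origin (TCP) lies midway between the tips of the shut fingers; the grasp point (between the pads) lies 19 mm behind it (pinch_z is the distance from the TCP to the grasp point, in m); y points along the fingers, z is the direction in which the jaws open and shut, and the axes are right-handed (so a half turn about y gives the same grasp; the last joint's range is limited). The gripper opens to 87 mm and grips with 3 to 60 N. Pads are 19 mm wide; open, the fingers measure 117 mm over their backs; the gripper's body (75 mm by 190 mm) begins 51 mm behind the grasp point.
Start: joints at [-1.321, 0.527, 1.433, -0, 1.181, -0.178], TCP at [0.26, -0.568, 0.223] pointing down, gripper open.
Joint ranges: [-3.08, 3.08], [-0.75, 2.2], [0.22, 2.44], [-1.43, 4.57], [0, 2.65], [-2.85, 2.85]. Speed limits (rad/s): [2.79, 2.79, 3.14, 3.14, 3.14, 3.14].

### API

Orientations are given as a unit quaternion [x, y, z, w].
In Python, from rig import * gives the robot as it stands.
- The arm moves only by the tool drive_tool, never from a script. Its argument "plan" is a list of rows, each a list of 7 numbers: the shift along the tool's x, y, z in mm, then the turn, a rotation vector about the tool's x, y, z in degrees, then the finger opening in mm, from 0 to 87. A call has 1 to 10 rows; each row is the pose to reach, as a shift and turn from the pose commanded when the call began, along the tool's axes at that moment; what a row does not reach only later rows make up. A row lasts 1/10 s, in which the tool goes at most 50 mm and 8.59 degrees, less where a joint would pass 70% of its speed; a pose out of reach is approached as far as the arm can. A call with a gripper value outside its range is refused whole. The fingers move at their own pace and stop on an object; "newtons" is the grip in N (left out, the last holds). Time passes only in rows, so rows that repeat a pose let the fingers close. It gives the time, the measured TCP pose, the force and the opening at its end, in the units of the state.
- get_obs(): the state, without advancing time (a new reading comes with each control period).
- camera(name): name is "scene" or "top" or "wrist"; returns the picture (420x560x3 uint8, blue, green, red); there is no depth.
- get_calibration(name): a dict with "fx", "fy", "cx", "cy" (pixels), "origin" and "rotation" of the camera in the world; the wrist camera has in their place "tool_from_camera" (4x4, takes a point from camera to tool coordinates, whose origin is the TCP and whose axes are the tool frame's). Camera axes: x right, y down, z forward; pixel columns grow to the right and rows downward; lengths in m; the calibration is good to about 2 mm. A picture is of the moment at which its call begins: read the wrist's pose just before it. get_calibration takes no time and is no camera call.
- hand_in(): hands the job in, once; it reports no verdict.
Trained networks look in the newest picture that a camera, given by its name, has taken for a name from the list of things; names that differ only in an ending like _2 or _b are one class to them, and where a whole thing is asked for, a point or a joint stands for the part that bears it (a point fixed in the world has none). Each returns a list of dicts, best first, with "conf" (0 to 1); they miss things now and then, are a little off and sometimes report something else, mostly with a low value. They report only what shows in the picture. A call takes as long as a camera call. They do not tell look-alikes from the thing itself.
- spot_in(camera, target): "location" ([column, row] in pixels, amid what is visible of it).
- mark_of(camera, target): "location" ([column, row] in pixels: a listed point, or the origin of a listed thing).
The state is a dict: "time": time; "q": joint angles; "joint_velocities": joint speeds; "joint_torque": joint torques, N m; "position": TCP position; "tool_rot": TCP orientation; "ft_force": force on the tool from outside, world axes, zero at the start; "moment": the same for the moment, N m; "grip_width": finger opening in m.
Only numpy, scipy, OpenCV 4.12 (cv2) and the standard library are available. Lean on these libraries where they do the work, as an engineer would, in place of code of your own. Each camera call takes 0.05 s, during which the arm holds its last target. There are 200 camera calls.

## Working session

There is one attempt and no reset: what is moved stays moved. The work goes in short steps, Python scripts to look and compute and a tool call to move; the robot and the scene stay as the last step left them, time stands still between calls to the robot, and variables do not carry over. Pictures are saved under pics/ and viewed, about 8 in all and at most 12, crops included, and the job is handed in when it is done.

Besides the shell and the picture viewer there is one more tool, called after "Call:" as a command line: name --pt "numbers of a row" for each row, then --argument value for the rest. drive_tool: Moves the arm, as the interface text tells. Its arguments: {"type":"object","properties":{"plan":{"type":"array","items":{"type":"array","items":{"type":"number"}}},"newtons":{"type":"number"}},"required":["plan"]}

```bash
ls; mkdir -p pics
python3 - <<'E'
from rig import *
import cv2,numpy as np
o=get_obs(); print(o['time'],o['position'],o['tool_rot'],o['grip_width'])
for c in ("top","scene"):
    im=camera(c); cv2.imwrite(f"pics/{c}0.png",im); k=get_calibration(c); print(c,k)
for t in ("saw_plate","glued_face","short_block","long_block","spacer","tray","rough_stone","pocket_scale","felt_wheel"):
    print(t,[(np.round(d['location']).tolist(),round(d['conf'],2)) for d in mark_of("top",t)][:4])
print(get_calibration("wrist"))
E
```

```text
pics
0.0 [ 0.25972391 -0.56767425  0.22156151] [-0.15049236  0.69167349 -0.69015409  0.15042331] 0.08702317207171754
top {'fx': 491.12042759817365, 'fy': 491.12042759817365, 'cx': 269.07125564833524, 'cy': 215.14863685417473, 'origin': array([ 5.00238516e-01, -5.65834676e-04,  1.34435741e+00]), 'rotation': array([-0.69971794,  0.71275383, -0.03546231,  0.03345441])}
scene {'fx': 437.32470440047575, 'fy': 437.32470440047575, 'cx': 284.12204183008697, 'cy': 205.31758199939125, 'origin': array([1.37845868, 0.45067746, 0.83650289]), 'rotation': array([ 0.45767584,  0.79187335, -0.35110667, -0.20048322])}
saw_plate [([271.0, 266.0], 0.56)]
glued_face [([301.0, 273.0], 0.59)]
short_block [([206.0, 204.0], 0.96)]
long_block [([336.0, 204.0], 0.6)]
spacer [([272.0, 202.0], 0.77), ([288.0, 152.0], 0.64), ([249.0, 164.0], 0.56), ([336.0, 207.0], 0.25)]
tray [([268.0, 210.0], 0.97)]
rough_stone [([389.0, 262.0], 0.57)]
pocket_scale [([120.0, 288.0], 0.92)]
felt_wheel [([404.0, 205.0], 0.67)]
{'fx': 310.9171080840287, 'fy': 310.9171080840287, 'cx': 279.0814065266793, 'cy': 208.52454869192104, 'tool_from_camera': array([[ 6.21551204e-04,  9.52935084e-01,  3.03173778e-01,
        -8.37091355e-02],
       [-4.75570660e-04, -3.03173520e-01,  9.52935250e-01,
        -1.61473312e-01],
       [ 9.99999694e-01, -7.36478605e-04,  2.64750100e-04,
        -2.65660847e-04],
       [ 0.00000000e+00,  0.00000000e+00,  0.00000000e+00,
         1.00000000e+00]])}
```

Run:
```python
import cv2
im=cv2.imread("pics/top0.png")[110:340,90:430]
cv2.imwrite("pics/top0c.png",cv2.resize(im,(800,541),interpolation=cv2.INTER_CUBIC))
```

```text
(no output)
```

View pics/top0c.png

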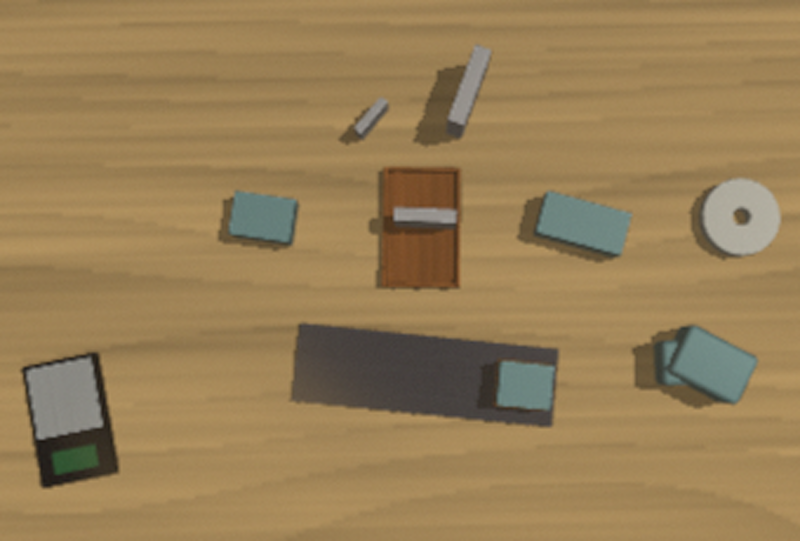

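View pics/scene0.png

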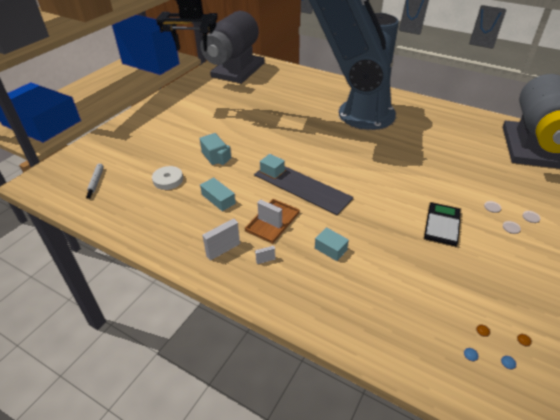

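```bash
cat > h.py <<'E'
from rig import *
import cv2,numpy as np
from scipy.spatial.transform import Rotation as R
def cam(c,o=None):
    k=get_calibration(c)
    if c=="wrist":
        o=o or get_obs(); T=k['tool_from_camera']; Rt=R.from_quat(o['tool_rot']).as_matrix()
        return k,Rt@T[:3,:3],np.array(o['position'])+Rt@T[:3,3]
    return k,R.from_quat(k['rotation']).as_matrix(),np.array(k['origin'])
def back(C,uv,z):
    k,M,o=C; uv=np.atleast_2d(uv).astype(float)
    d=np.c_[(uv[:,0]-k['cx'])/k['fx'],(uv[:,1]-k['cy'])/k['fy'],np.ones(len(uv))]@M.T
    return o+d*((z-o[2])/d[:,2])[:,None]
def proj(C,P):
    k,M,o=C; p=(np.atleast_2d(P)-o)@M
    return np.c_[p[:,0]/p[:,2]*k['fx']+k['cx'],p[:,1]/p[:,2]*k['fy']+k['cy']]
def rect(C,mask,z):
    """min-area rect of the largest blob, back-projected to height z: centre, sizes(mm), long-axis yaw(deg)"""
    out=[]
    for c in cv2.findContours(mask,cv2.RETR_EXTERNAL,cv2.CHAIN_APPROX_NONE)[0]:
        if cv2.contourArea(c)<60: continue
        w=back(C,c[:,0],z)[:,:2]
        (x,y),(a,b),t=cv2.minAreaRect((w*1000).astype(np.float32))
        if a<b: a,b,t=b,a,t+90
        out.append((round(x,1),round(y,1),round(a,1),round(b,1),round((t+90)%180-90,1)))
    return out
E
python3 - <<'E'
from h import *
o=get_obs(); print(R.from_quat(o['tool_rot']).as_matrix().round(3))
im=cv2.imread("pics/top0.png"); C=cam("top")
hsv=cv2.cvtColor(im,cv2.COLOR_BGR2HSV)
for n,p in dict(block_top=(206,203),long=(338,205),plate=(240,265),sp=(270,201),glued=(312,273),side=(190,208)).items(): print(n,im[p[1],p[0]],hsv[p[1],p[0]])
teal=cv2.inRange(hsv,(80,40,105),(100,255,255)); teal[:180]=0
print("teal",rect(C,teal,.04)); print("glued at .048",rect(C,teal,.048))
pl=cv2.inRange(hsv,(0,0,0),(180,90,85)); pl[:,:205]=0;pl[:,335:]=0;pl[:240]=0
print("plate",rect(C,pl,.008))
sp=cv2.inRange(hsv,(0,0,120),(180,50,255)); sp[225:]=0; sp[:,:220]=0; sp[:,330:]=0
print("sp",rect(C,sp,.064))
E
```

```text
[[-0.909 -0.     0.416]
 [-0.416  0.    -0.909]
 [-0.    -1.    -0.   ]]
block_top [122 127 103] [ 84  48 127]
long [131 136 112] [ 84  45 136]
plate [61 64 72] [ 8 39 72]
sp [140 145 149] [ 17  15 149]
glued [128 133 109] [ 84  46 133]
side [122 125 102] [ 86  47 125]
teal [(470.5, -118.3, 58.7, 48.0, 83.8), (490.4, -331.3, 80.0, 54.7, 62.2), (653.2, -188.7, 95.8, 46.9, 73.6), (666.8, 175.4, 68.1, 47.2, 80.8)]
glued at .048 [(470.6, -117.6, 58.3, 47.7, 83.8), (490.5, -329.2, 79.5, 54.4, 62.2), (652.2, -187.6, 95.2, 46.6, 73.6), (665.8, 174.3, 67.7, 46.9, 80.8)]
plate [(152.8, -7.2, 322.6, 120.3, 88.9), (484.7, -5.4, 297.7, 88.3, 83.2)]
sp [(661.4, -8.5, 68.3, 13.2, 89.0), (661.5, -150.4, 50.2, 26.3, -1.7), (810.0, -62.6, 91.5, 20.8, -21.4), (951.0, 86.8, 67.2, 44.3, 89.2), (953.4, -27.7, 151.2, 50.5, -89.8), (955.4, -140.4, 65.0, 55.3, 89.0)]
```

Call:
drive_tool --pt "-600 40 -340 0 26 0 87" --pt "-600 40 -340 0 26 0 87" --pt "-600 40 -340 0 26 0 87" --pt "-600 40 -340 0 26 0 87" --pt "-600 40 -340 0 26 0 87" --pt "-600 40 -340 0 26 0 87" --pt "-600 40 -340 0 26 0 87" --pt "-600 40 -340 0 26 0 87" --pt "-600 40 -340 0 26 0 87" --pt "-600 40 -340 0 26 0 87"

```text
time: 1.55
position: [0.5526, -0.1638, 0.1939]
tool_rot: [-0.009, -0.707, 0.707, 0.009]
ft_force: [0.9, -1.2, 0.3]
grip_width: 0.0872
```

```bash
cat >> h.py <<'E'
def delta(x,y,z,yaw):
    """tool-axis shift (mm) and turn about tool y (deg) to TCP x,y,z mm with jaw yaw (deg), from the measured pose"""
    o=get_obs(); M=R.from_quat(o['tool_rot']).as_matrix()
    d=M.T@(np.array([x,y,z])-np.array(o['position'])*1000)
    now=np.degrees(np.arctan2(M[1,2],M[0,2]))
    # leftover tilt of the tool
    print("now",np.round(np.array(o['position'])*1000,1),"jaw",round(now,2),"| shift",d.round(1),"turn y",round(((now-yaw)+180)%360-180,2),"tilt",M[2,[0,2]].round(4))
E
python3 -c "
from h import *
delta(661,-8.5,180,-91)"
```

```text
now [ 552.6 -163.8  193.9] jaw -91.43 | shift [-104.5   13.9 -157.9] turn y -0.43 tilt [-0.0006  0.0004]
```

Call:
drive_tool --pt "-105 14 -158 0 -0.4 0 87" --pt "-105 14 -158 0 -0.4 0 87" --pt "-105 14 -158 0 -0.4 0 87" --pt "-105 14 -158 0 -0.4 0 87" --pt "-105 14 -158 0 -0.4 0 87" --pt "-105 14 -158 0 -0.4 0 87"

```text
time: 2.15
position: [0.6603, -0.0093, 0.1793]
tool_rot: [-0.005, -0.707, 0.707, 0.006]
ft_force: [-0.3, -0.0, 0.6]
grip_width: 0.0868
```

Run:
```python
from h import *
o=get_obs(); im=camera("wrist"); cv2.imwrite("pics/w1.png",im); C=cam("wrist",o)
hsv=cv2.cvtColor(im,cv2.COLOR_BGR2HSV)
sp=cv2.inRange(hsv,(0,0,120),(180,50,255))
print(rect(C,sp,.064)); print(spot_in("wrist","spacer"),mark_of("wrist","spacer"))
print(proj(C,[.661,-.0085,.064]))
```

```text
[(504.3, -109.5, 42.9, 19.7, 89.0), (663.6, -24.2, 45.4, 14.5, 86.3), (662.2, -177.7, 90.5, 44.9, 73.3), (686.3, 156.3, 62.8, 23.2, 80.8), (780.3, 43.1, 44.4, 9.6, -40.6), (796.4, -61.8, 64.7, 20.0, -21.5)]
[{'location': [282.6, 195.8], 'conf': 0.71}, {'location': [339.2, 41.3], 'conf': 0.6}, {'location': [219.6, 68.6], 'conf': 0.56}] [{'location': [222.0, 69.9], 'conf': 0.89}, {'location': [332.8, 38.2], 'conf': 0.87}, {'location': [284.1, 183.2], 'conf': 0.74}]
[[278.26424933 203.18221397]]
```

View pics/w1.png

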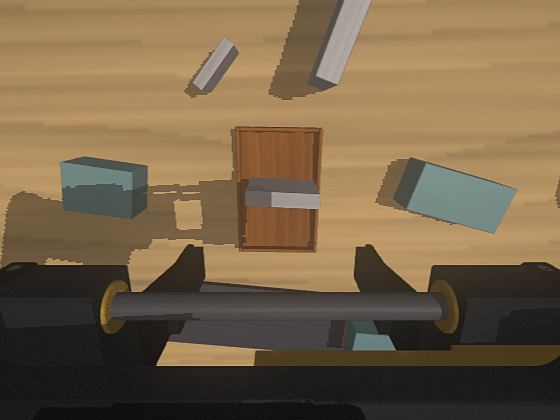

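Run:
```python
from h import *
im=cv2.imread("pics/w1.png"); C=cam("wrist")
cv2.imwrite("pics/w1c.png",cv2.resize(im[165:220,230:335],None,fx=7,fy=7,interpolation=cv2.INTER_CUBIC))
print((back(C,[[247,191],[319,191],[321,208],[247,206]],.064)*1000).round(1))
```

```text
[[672.5  17.8  64. ]
 [671.2 -48.3  64. ]
 [654.8 -50.5  64. ]
 [658.1  18.6  64. ]]
```

View pics/w1c.png

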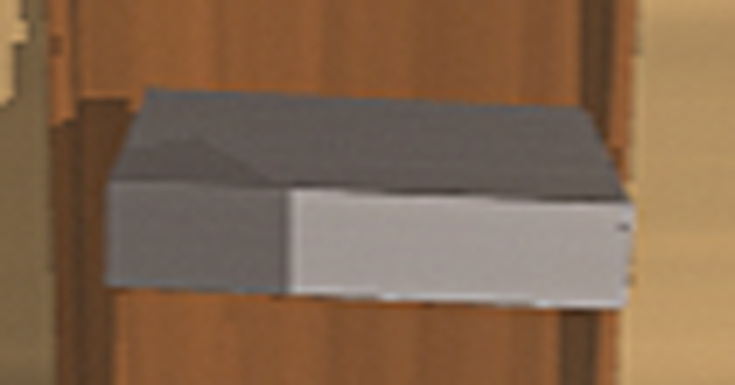

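Run:
```python
from h import *
C=cam("wrist")
P=back(C,[[245.3,190.9],[320,194],[319.6,208.7],[245.4,205.7]],.064)*1000
print(P.round(1),P.mean(0)); d=P[1]+P[2]-P[0]-P[3]; yaw=np.degrees(np.arctan2(d[1],d[0])); print(yaw)
m=P.mean(0); delta(m[0],m[1],27,yaw)
```

```text
[[672.7  19.4  64. ]
 [668.3 -49.3  64. ]
 [654.1 -49.2  64. ]
 [658.4  20.1  64. ]] [663.38659354 -14.75845188  64.        ]
-93.60385165658883
now [659.7 -11.5 179.8] jaw -91.12 | shift [ -3.9 152.8   3.2] turn y 2.48 tilt [0.0007 0.0003]
```

Call:
drive_tool --pt "-3 50 2 0 1.5 0 87" --pt "-3 95 2 0 1.5 0 87" --pt "-3 95 2 0 1.5 0 87"

```text
time: 2.6
position: [0.6571, -0.0131, 0.0782]
tool_rot: [0.011, 0.708, -0.706, -0.022]
ft_force: [-0.0, 0.5, -0.4]
grip_width: 0.0867
```

Run:
```python
from h import *
o=get_obs(); im=camera("wrist"); C=cam("wrist",o); print(o['position'],o['ft_force'])
for i in range(3): camera("wrist"); print(get_obs()['position'], get_obs()['ft_force'])
cv2.imwrite("pics/w2.png",im)
print(spot_in("wrist","spacer"))
```

```text
[ 0.6571146  -0.01308414  0.07821256] [-0.01459573  0.5066402  -0.35912178]
[ 0.66273812 -0.01341985  0.08463879] [ 0.58014472 -0.55915451  0.37720596]
[ 0.66446077 -0.01340712  0.08653501] [ 1.07113252 -0.36438315  0.11855429]
[ 0.665278   -0.01331026  0.08759742] [ 0.28006693 -0.43067109 -0.23414255]
[{'location': [278.1, 235.0], 'conf': 0.82}, {'location': [343.5, 39.2], 'conf': 0.67}, {'location': [214.3, 352.7], 'conf': 0.64}, {'location': [178.7, 56.8], 'conf': 0.62}]
```

View pics/w2.png

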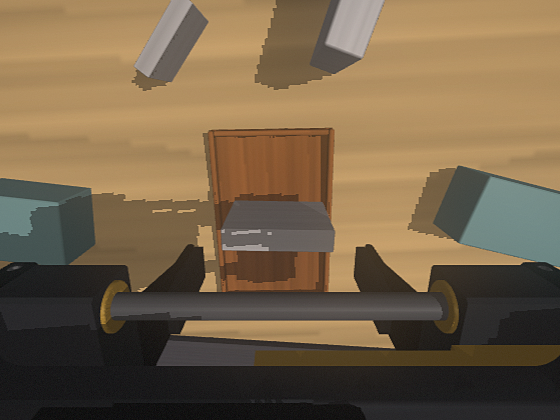

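Run:
```python
from h import *
camera("wrist");camera("wrist");o=get_obs(); im=camera("wrist"); C=cam("wrist",o); print(o['position'],R.from_quat(o['tool_rot']).as_matrix().round(3).tolist(), np.linalg.norm(o['joint_velocities']))
cv2.imwrite("pics/w3.png",im)
hsv=cv2.cvtColor(im,cv2.COLOR_BGR2HSV)
for c in (240,280,315): print(c,hsv[180:262,c,1].tolist(), hsv[180:262,c,2].tolist())
print(hsv[225,190:350,1].tolist())
T=back(C,[[279,180],[279,200],[279,220],[279,240],[279,260]],.064); print(T.round(4))
```

```text
[ 0.66512808 -0.01269356  0.08769704] [[-0.999, 0.005, -0.044], [0.044, -0.001, -0.999], [-0.005, -1.0, 0.001]] 0.01111605791292378
240 [168, 165, 163, 166, 165, 164, 165, 165, 162, 165, 165, 163, 168, 162, 163, 160, 152, 148, 151, 146, 148, 152, 149, 148, 154, 156, 148, 161, 57, 26, 35, 35, 38, 35, 35, 37, 38, 32, 32, 35, 35, 36, 33, 29, 27, 27, 34, 30, 33, 33, 32, 32, 32, 30, 31, 27, 25, 29, 23, 29, 25, 28, 28, 28, 26, 27, 19, 21, 23, 22, 21, 21, 21, 22, 17, 10, 162, 149, 143, 140, 144, 143] [141, 142, 142, 140, 142, 143, 142, 141, 143, 141, 141, 142, 140, 140, 141, 148, 87, 93, 93, 94, 95, 92, 94, 93, 93, 93, 93, 92, 89, 88, 87, 88, 87, 87, 87, 89, 87, 87, 88, 88, 88, 85, 92, 96, 95, 94, 98, 93, 86, 86, 88, 88, 89, 85, 83, 103, 103, 104, 101, 105, 104, 101, 102, 100, 97, 86, 164, 159, 158, 160, 158, 159, 159, 161, 165, 160, 82, 89, 93, 93, 92, 91]
280 [168, 164, 164, 168, 166, 162, 163, 164, 162, 162, 164, 162, 161, 159, 162, 158, 163, 151, 147, 143, 152, 155, 148, 152, 140, 142, 144, 152, 173, 17, 26, 32, 35, 33, 30, 33, 32, 27, 29, 34, 30, 32, 27, 29, 33, 29, 29, 32, 33, 24, 30,
[... 1390 characters left out ...]
, 114, 140, 151, 147, 136, 144, 135, 131, 153, 150, 158, 102, 43, 23, 32, 35, 35, 35, 32, 28, 34, 27, 27, 32, 29, 30, 32, 25, 27, 24, 29, 24, 30, 33, 29, 33, 29, 32, 29, 32, 27, 29, 32, 27, 30, 29, 29, 32, 32, 32, 30, 32, 26, 26, 27, 27, 26, 27, 26, 27, 24, 27, 29, 24, 24, 27, 30, 32, 29, 32, 29, 30, 29, 32, 32, 29, 32, 29, 29, 35, 32, 32, 35, 29, 32, 32, 29, 35, 32, 35, 35, 37, 37, 37, 40, 32, 40, 36, 37, 37, 37, 38, 38, 39, 36, 36, 36, 34, 14, 102, 171, 129, 114, 115, 117, 118, 116, 116, 117, 116, 115, 118, 116, 115, 118, 116, 116, 117, 115, 115, 116, 118]
[[ 0.7081 -0.0145  0.064 ]
 [ 0.6955 -0.0139  0.064 ]
 [ 0.6823 -0.0133  0.064 ]
 [ 0.6687 -0.0127  0.064 ]
 [ 0.6544 -0.012   0.064 ]]
```

Call:
drive_tool --pt "1 40 0 0 1 0 87" --pt "1 61 0 0 1 0 87" --pt "1 61 0 0 1 0 87" --pt "1 61 0 0 1 0 87" --pt "1 61 0 0 1 0 87" --pt "1 61 0 0 1 0 60" --pt "1 61 0 0 1 0 60" --pt "1 61 0 0 1 0 60" --pt "1 61 0 0 1 0 60" --pt "1 61 0 0 1 0 60" --newtons 20

```text
time: 4.0
position: [0.6628, -0.0122, 0.0245]
tool_rot: [-0.022, -0.707, 0.707, 0.021]
ft_force: [-0.3, -0.1, 4.8]
grip_width: 0.0698
```

Call:
drive_tool --pt "0 -50 0 0 0 0 60" --pt "0 -100 0 0 0 0 60" --pt "0 -130 0 0 -8 0 60" --pt "0 -130 0 0 -16 0 60" --pt "0 -130 0 0 -24 0 60" --pt "0 -130 0 0 -32 0 60" --pt "0 -130 0 0 -40 0 60" --pt "0 -130 0 0 -48 0 60" --pt "0 -130 0 0 -48 0 60" --pt "0 -130 0 0 -48 0 60"

```text
time: 5.0
position: [0.6619, -0.0121, 0.1531]
tool_rot: [-0.267, 0.655, -0.655, 0.266]
ft_force: [-0.1, -0.6, -1.0]
grip_width: 0.0695
```

```bash
python3 -c "
from h import *
print(get_obs()['grip_width']);delta(469,-148,170,-6.5)"
```

```text
0.06948029014776223
now [661.9 -12.1 153.1] jaw -45.7 | shift [233.  -16.7 -37.5] turn y -39.2 tilt [ 0.0007 -0.001 ]
```

Call:
drive_tool --pt "45 -17 -7 0 -7 0 60" --pt "90 -17 -14 0 -14 0 60" --pt "135 -17 -22 0 -22 0 60" --pt "180 -17 -29 0 -30 0 60" --pt "215 -17 -35 0 -36 0 60" --pt "233 -17 -38 0 -39 0 60" --pt "233 -17 -38 0 -39 0 60" --pt "233 -17 -38 0 -39 0 60" --pt "233 -17 -38 0 -39 0 60" --pt "233 -17 -38 0 -39 0 60"

```text
time: 6.0
position: [0.4705, -0.1478, 0.1707]
tool_rot: [0.471, -0.527, 0.528, -0.471]
ft_force: [0.0, 0.5, -1.5]
grip_width: 0.0693
```

Run:
```python
from h import *
camera("wrist");o=get_obs(); im=camera("wrist"); C=cam("wrist",o); print(o['time'],o['position'],o['joint_velocities'].round(3))
delta(469,-148,170,-6.5)
cv2.imwrite("pics/w4.png",im)
```

```text
6.05 [ 0.47031181 -0.14776567  0.17064659] [ 0.001 -0.001  0.005 -0.002 -0.001 -0.004]
now [ 470.1 -147.7  170.6] jaw -6.48 | shift [ 0.4  0.6 -1.1] turn y 0.02 tilt [0.     0.0002]
```

View pics/w4.png

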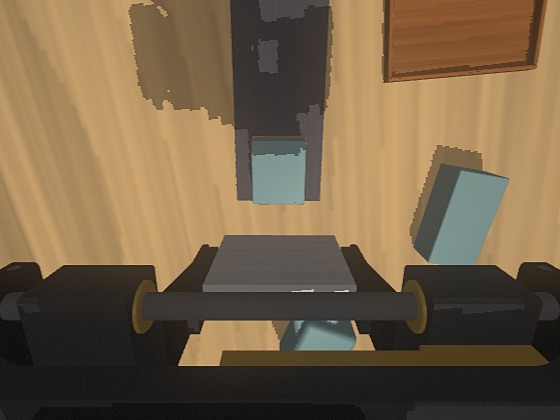

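Run:
```python
from h import *
im=cv2.imread("pics/w4.png")
cv2.imwrite("pics/w4c.png",cv2.resize(im[125:215,225:335],None,fx=7,fy=6.5,interpolation=cv2.INTER_CUBIC))
hsv=cv2.cvtColor(im,cv2.COLOR_BGR2HSV).astype(int)
for c in (262,280,296): print(c,'H',hsv[128:146,c].tolist()); 
for r in (170,190): print(r,hsv[r,230:256,2].tolist(),hsv[r,300:330,2].tolist())
```

```text
262 H [[13, 29, 61], [10, 25, 61], [13, 28, 64], [15, 33, 62], [13, 36, 63], [10, 35, 65], [15, 25, 62], [90, 13, 58], [12, 199, 141], [90, 45, 79], [81, 33, 78], [75, 26, 79], [75, 26, 78], [80, 33, 94], [83, 32, 95], [79, 30, 95], [78, 33, 94], [82, 30, 94]]
280 H [[8, 17, 59], [5, 26, 59], [15, 26, 60], [10, 26, 59], [0, 17, 59], [12, 22, 59], [15, 17, 60], [105, 18, 57], [13, 190, 122], [26, 46, 83], [85, 39, 78], [84, 33, 77], [81, 24, 75], [81, 38, 95], [85, 33, 94], [86, 38, 94], [84, 38, 95], [83, 33, 93]]
296 H [[9, 29, 62], [13, 29, 61], [10, 26, 60], [15, 25, 61], [13, 28, 63], [8, 32, 63], [15, 16, 62], [135, 9, 58], [12, 166, 120], [26, 47, 81], [87, 33, 78], [79, 36, 79], [77, 25, 72], [78, 35, 94], [81, 35, 96], [81, 38, 95], [83, 35, 94], [81, 35, 95]]
170 [201, 199, 196, 195, 199, 175, 105, 92, 97, 94, 95, 93, 94, 94, 94, 92, 91, 91, 95, 88, 70, 79, 126, 154, 155, 153] [156, 158, 157, 159, 154, 120, 89, 93, 96, 96, 94, 94, 95, 96, 95, 96, 96, 99, 97, 93, 94, 151, 197, 191, 187, 184, 182, 179, 175, 176]
190 [203, 202, 202, 201, 200, 205, 170, 80, 94, 97, 96, 96, 95, 95, 98, 97, 95, 94, 95, 96, 98, 87, 107, 150, 157, 155] [161, 162, 164, 160, 126, 87, 96, 97, 97, 97, 95, 97, 97, 100, 99, 100, 101, 98, 94, 96, 152, 199, 193, 190, 189, 187, 186, 183, 181, 177]
```

View pics/w4c.png

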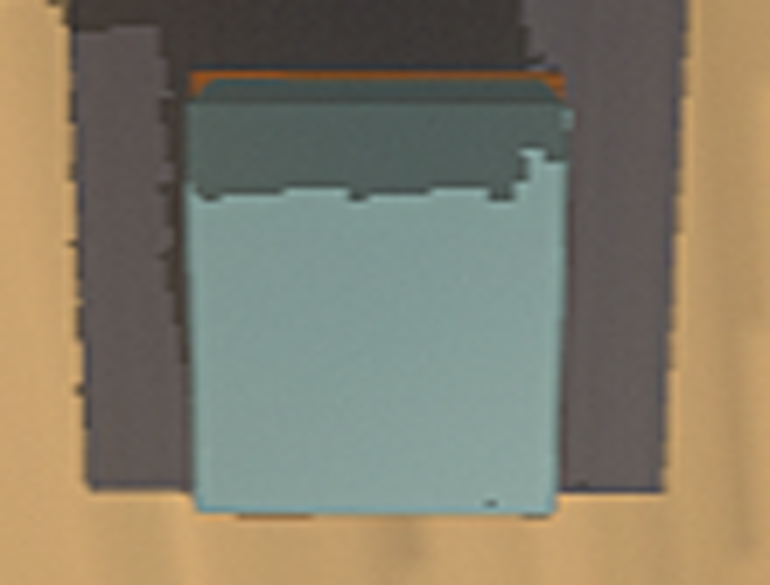

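Run:
```python
from h import *
C=cam("wrist")
o=get_obs(); print(o['position'])
P=back(C,[[251.2,140.4],[305.4,140.4],[303.6,203.3],[252.7,203.3]],.048)[:,:2]*1000
Q=back(C,[[237.4,199.9],[319.2,200.2]],.008)[:,:2]*1000
print(P.round(1).tolist(),Q.round(1).tolist())
f=(P[0]+P[1])/2; n=(P[2]+P[3])/2; print("face",f,"len",np.linalg.norm(f-n),"yaw",np.degrees(np.arctan2(*(f-n)[::-1])), np.degrees(np.arctan2(*(P[1]-P[0])[::-1])),np.linalg.norm(P[1]-P[0]))
q=Q.mean(0);d=Q[1]-Q[0];print("plate end",q,np.linalg.norm(d),np.degrees(np.arctan2(d[1],d[0])))
u=np.array([np.cos(np.radians(83.5)),np.sin(np.radians(83.5))]); print("face from plate end",q+u*68)
```

```text
[ 0.47013968 -0.14774444  0.17061727]
[[451.7, -87.7], [499.9, -93.2], [493.0, -151.7], [444.8, -146.2]] [[424.0, -152.0], [512.1, -162.4]]
face [475.79043285 -90.44704411] len 58.8675004568181 yaw 83.3021737918121 -6.520098375569891 48.585464780369385
plate end [ 468.06893184 -157.21012397] 88.72579734693701 -6.749883660622846
face from plate end [475.76675038 -89.64723779]
```

Call:
drive_tool --pt "-40 0 0 0 0 0 60" --pt "-78 30 -1 0 0 0 60" --pt "-78 70 -1 0 0 0 60" --pt "-78 105 -1 0 0 0 60" --pt "-78 130 -1 0 0 0 60" --pt "-78 138 -1 0 0 0 60" --pt "-78 138 -1 0 0 0 60" --pt "-78 138 -1 0 0 0 60" --pt "-78 138 -1 0 0 0 60"

```text
time: 7.0
position: [0.4784, -0.0711, 0.034]
tool_rot: [0.47, -0.527, 0.529, -0.471]
ft_force: [-0.1, 0.7, -1.5]
grip_width: 0.0699
```

Run:
```python
from h import *
o=get_obs();print(o['ft_force'].round(2)); delta(477.2,-78.2,29.5,-6.6)
```

```text
[-0.11  0.66 -1.53]
now [478.4 -71.1  34. ] jaw -6.54 | shift [ 7.2  4.5 -0.4] turn y 0.06 tilt [0.0007 0.0028]
```

Call:
drive_tool --pt "4 4 0 0 0 0 60" --pt "7 4 0 0 0 0 60" --pt "8 4 0 0 0 0 60" --pt "9 4 0 0 0 0 60" --pt "10 4 0 0 0 0 60" --pt "10 4 0 0 0 0 60"

```text
time: 7.6
position: [0.4763, -0.0808, 0.0287]
tool_rot: [0.471, -0.528, 0.528, -0.471]
ft_force: [0.8, -0.6, -1.1]
grip_width: 0.0697
```

Call:
drive_tool --pt "1 0 0 0 0 0 60" --pt "1.5 0 0 0 0 0 60" --pt "2 0 0 0 0 0 60" --pt "2 0 0 0 0 0 60"

```text
time: 8.0
position: [0.476, -0.0826, 0.0287]
tool_rot: [-0.471, 0.528, -0.528, 0.471]
ft_force: [0.0, 0.3, -1.1]
grip_width: 0.0697
```

Call:
drive_tool --pt "1 0 0 0 0 0 60" --pt "1.5 0 0 0 0 0 60" --pt "2 0 0 0 0 0 60" --pt "2 0 0 0 0 0 60"

```text
time: 8.4
position: [0.4758, -0.0843, 0.0287]
tool_rot: [-0.47, 0.528, -0.528, 0.471]
ft_force: [0.7, 2.2, -2.1]
grip_width: 0.0697
```

Call:
drive_tool --pt "0.5 0 0 0 0 0 60" --pt "1 0 0 0 0 0 60" --pt "1 0 0 0 0 0 60"

```text
time: 8.7
position: [0.4758, -0.0844, 0.0287]
tool_rot: [-0.47, 0.528, -0.528, 0.471]
ft_force: [3.2, 6.0, -1.9]
grip_width: 0.0702
```

Call:
drive_tool --pt "-0.8 0 0 0 0 0 60" --pt "-0.8 0.5 0 0 0 0 60" --pt "-0.8 1 0 0 0 0 60" --pt "-0.8 1 0 0 0 0 60"

```text
time: 9.1
position: [0.4757, -0.0843, 0.0284]
tool_rot: [-0.47, 0.528, -0.528, 0.471]
ft_force: [0.9, 5.2, 6.4]
grip_width: 0.07
```

Call:
drive_tool --pt "-0.3 -0.5 0 0 0 0 60" --pt "-0.3 -0.5 0 0 0 0 60" --pt "-0.3 -0.5 0 0 0 0 80" --pt "-0.3 -0.5 0 0 0 0 87" --pt "-0.3 -0.5 0 0 0 0 87" --pt "-0.3 -0.5 0 0 0 0 87" --pt "-0.3 -0.5 0 0 0 0 87"

```text
time: 9.8
position: [0.4758, -0.0847, 0.0281]
tool_rot: [0.471, -0.528, 0.528, -0.471]
ft_force: [1.0, 0.0, -0.2]
grip_width: 0.0865
```

Run:
```python
from h import *
o=get_obs();print(o['ft_force'].round(2),o['position'],o['grip_width']); delta(475.8,-84.3,28.5,-6.5)
im=camera("wrist"); cv2.imwrite("pics/w5.png",im)
t=camera("top"); C=cam("top")
cv2.imwrite("pics/pair.png",np.hstack([im[100:400,130:430],cv2.resize(t[240:310,260:340],(342,300),interpolation=cv2.INTER_CUBIC)]))
```

```text
[ 0.95  0.02 -0.17] [ 0.47575992 -0.084661    0.02812534] 0.0864688832114511
now [475.8 -84.7  28.1] jaw -6.53 | shift [-0.4 -0.4 -0. ] turn y -0.03 tilt [ 0.0001 -0.0001]
```

View pics/pair.png

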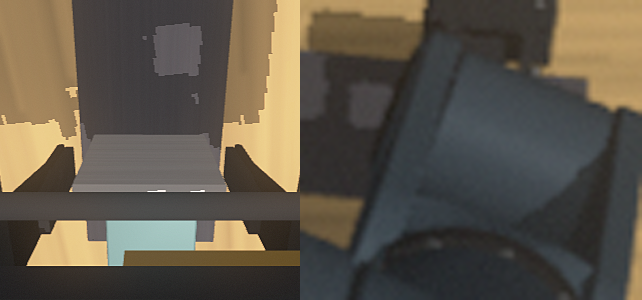

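Call:
drive_tool --pt "0 -40 0 0 0 0 87" --pt "0 -85 0 0 0 0 87" --pt "-20 -122 12 0 0 0 87" --pt "-63 -122 36 0 1 0 87" --pt "-106 -122 61 0 2 0 87" --pt "-149 -122 86 0 2.7 0 87" --pt "-192 -122 111 0 2.7 0 87" --pt "-235 -122 136 0 2.7 0 87" --pt "-268 -122 156 0 2.7 0 87" --pt "-277 -122 162 0 2.7 0 87"

```text
time: 10.9
position: [0.6701, 0.1761, 0.1499]
tool_rot: [0.458, -0.538, 0.538, -0.46]
ft_force: [0.6, -0.9, -0.8]
grip_width: 0.0869
```

```bash
cat >> h.py <<'E'
def wrist_block(tag,z,L,roi=None):
    for i in range(8): camera("wrist")
    o=get_obs(); im=camera("wrist"); C=cam("wrist",o); cv2.imwrite(f"pics/{tag}.png",im)
    hsv=cv2.cvtColor(im,cv2.COLOR_BGR2HSV)
    m=cv2.inRange(hsv,(76,20,70),(102,255,255)); m=cv2.morphologyEx(m,cv2.MORPH_OPEN,np.ones((5,5)))
    m[262:]=0; cv2.imwrite(f"pics/{tag}_m.png",m)
    print(o['time'],o['position'],np.abs(o['joint_velocities']).max(),rect(C,m,z))
    return o,im,C,m
E
python3 - <<'E'
from h import *
o,im,C,m=wrist_block("w6",.04,70)
delta(668.5,172,130,-9.2)
cv2.imwrite("pics/w6v.png",im[80:300])
print(back(C,[[279,200]],.04))
E
```

```text
11.3 [0.66751918 0.17074438 0.15032145] 0.008807698189181864 [(669.2, 174.3, 67.4, 48.3, 80.6)]
now [667.7 171.  150.4] jaw -9.32 | shift [-1.2 20.4  0.6] turn y -0.12 tilt [ 0.0003 -0.0005]
[[0.66801574 0.1762103  0.04      ]]
```

View pics/w6v.png

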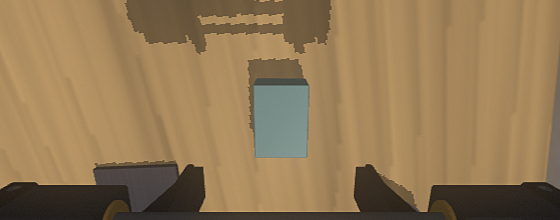

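Call:
drive_tool --pt "-2 45 1.5 0 0 0 87" --pt "-2 90 1.5 0 0 0 87" --pt "-2 125 1.5 0 0 0 87" --pt "-2 140 1.5 0 0 0 87" --pt "-2 145 1.5 0 0 0 87" --pt "-2 145 1.5 0 0 0 87" --pt "-2 145 1.5 0 0 0 87" --pt "-2 145 1.5 0 0 0 40" --pt "-2 145 1.5 0 0 0 40" --pt "-2 145 1.5 0 0 0 40" --newtons 30

```text
time: 12.35
position: [0.6706, 0.1742, 0.0063]
tool_rot: [0.458, -0.538, 0.539, -0.459]
ft_force: [0.3, -0.7, 1.0]
grip_width: 0.0706
```

Call:
drive_tool --pt "0 0 0 0 0 0 40" --pt "0 0 0 0 0 0 40" --pt "0 0 0 0 0 0 40" --pt "0 0 0 0 0 0 40"

```text
time: 12.75
position: [0.6698, 0.1741, 0.0052]
tool_rot: [-0.458, 0.539, -0.538, 0.458]
ft_force: [0.0, -0.6, 1.3]
grip_width: 0.05
```

Run:
```python
from h import *
o=get_obs();print(o['ft_force'].round(2),o['grip_width'])
u=np.array([np.cos(np.radians(83.45)),np.sin(np.radians(83.45))]); f=np.array([475.8,-84.5])-7.5*u; print(f, f+u*50)
t=f+u*66; delta(t[0],t[1],60,-6.55)
```

```text
[ 0.03 -0.63  1.31] 0.0499759480712518
[474.94447331 -91.95104517] [480.64798459 -42.27741072]
now [669.8 174.1   5.2] jaw -9.23 | shift [ 227.9  -54.7 -152.8] turn y -2.68 tilt [ 0.0001 -0.0006]
```

Call:
drive_tool --pt "0 -45 0 0 0 0 40" --pt "0 -90 0 0 0 0 40" --pt "30 -105 -20 0 -0.7 0 40" --pt "68 -105 -46 0 -1.5 0 40" --pt "106 -105 -72 0 -2 0 40" --pt "144 -105 -98 0 -2.7 0 40" --pt "182 -105 -124 0 -2.7 0 40" --pt "212 -105 -145 0 -2.7 0 40" --pt "222 -105 -151 0 -2.7 0 40" --pt "224 -105 -153 0 -2.7 0 40"

```text
time: 13.75
position: [0.4822, -0.0234, 0.11]
tool_rot: [-0.47, 0.529, -0.528, 0.47]
ft_force: [1.2, 0.8, -3.1]
grip_width: 0.0501
```

Call:
drive_tool --pt "0 30 0 0 0 0 40" --pt "0 60 0 0 0 0 40" --pt "0 80 0 0 0 0 40" --pt "0 90 0 0 0 0 40" --pt "0 90 0 0 0 0 40" --pt "0 90 0 0 0 0 40" --pt "0 90 0 0 0 0 40"

```text
time: 14.45
position: [0.4842, -0.0225, 0.0211]
tool_rot: [0.47, -0.527, 0.528, -0.471]
ft_force: [0.3, 0.7, -2.5]
grip_width: 0.0498
```

Run:
```python
from h import *
o=get_obs();print(o['ft_force'].round(2),o['grip_width'])
u=np.array([np.cos(np.radians(83.45)),np.sin(np.radians(83.45))]); f=np.array([475.8,-84.5])-7.5*u
t=f+u*51.5; delta(t[0],t[1],13.2,-6.55)
```

```text
[ 0.3   0.74 -2.49] 0.04977948050949719
now [484.2 -22.5  21.1] jaw -6.51 | shift [18.6  7.9 -1.3] turn y 0.04 tilt [0.0003 0.0024]
```

Call:
drive_tool --pt "5 3 -1 0 0 0 40" --pt "10 5.5 -1 0 0 0 40" --pt "13 5.5 -1 0 0 0 40" --pt "14.5 5.5 -1 0 0 0 40" --pt "14.5 5.5 -1 0 0 0 40" --pt "14.5 5.5 -1 0 0 0 40" --pt "14.5 5.5 -1 0 0 0 40"

```text
time: 15.15
position: [0.4804, -0.0368, 0.0147]
tool_rot: [-0.471, 0.528, -0.528, 0.471]
ft_force: [0.3, 0.3, -4.1]
grip_width: 0.0501
```

Call:
drive_tool --pt "1 0 0 0 0 0 40" --pt "1.5 0 0 0 0 0 40" --pt "2 0 0 0 0 0 40" --pt "2 0 0 0 0 0 40"

```text
time: 15.55
position: [0.4802, -0.0388, 0.0147]
tool_rot: [0.471, -0.528, 0.528, -0.471]
ft_force: [-0.1, -0.0, -3.3]
grip_width: 0.05
```

Call:
drive_tool --pt "0.7 0 0 0 0 0 40" --pt "1.2 0 0 0 0 0 40" --pt "1.5 0 0 0 0 0 40" --pt "1.5 0 0 0 0 0 40"

```text
time: 15.95
position: [0.4801, -0.0399, 0.0147]
tool_rot: [-0.47, 0.528, -0.528, 0.471]
ft_force: [1.4, 3.9, -4.5]
grip_width: 0.0495
```

Call:
drive_tool --pt "0.5 0 0 0 0 0 40" --pt "0.5 0 0 0 0 0 40" --pt "0.2 0.5 0 0 0 0 40" --pt "0.2 1 0 0 0 0 40" --pt "0.2 1.5 0 0 0 0 40" --pt "0.2 1.5 0 0 0 0 40"

```text
time: 16.55
position: [0.4799, -0.0399, 0.0133]
tool_rot: [-0.47, 0.528, -0.528, 0.471]
ft_force: [0.7, 6.2, -1.9]
grip_width: 0.0498
```

Call:
drive_tool --pt "-0.2 0.5 0 0 0 0 40" --pt "-0.2 0.5 0 0 0 0 40" --pt "-0.2 0.5 0 0 0 0 40"

```text
time: 16.85
position: [0.4799, -0.0399, 0.0132]
tool_rot: [-0.471, 0.528, -0.528, 0.471]
ft_force: [0.8, 5.0, 3.2]
grip_width: 0.0496
```

Call:
drive_tool --pt "0 0 0 0 0 0 70" --pt "0 0 0 0 0 0 87" --pt "0 0 0 0 0 0 87" --pt "0 0 0 0 0 0 87" --pt "0 0 0 0 0 0 87"

```text
time: 17.35
position: [0.4801, -0.0405, 0.0127]
tool_rot: [0.471, -0.528, 0.528, -0.471]
ft_force: [0.6, -1.3, 0.1]
grip_width: 0.0809
```

Run:
```python
from h import *
o=get_obs();print(o['ft_force'].round(2),o['grip_width'])
delta(475.8,-84.5,28.3,-6.55)
```

```text
[ 0.64 -1.3   0.13] 0.08092082932956428
now [480.1 -40.5  12.7] jaw -6.53 | shift [ 44.2 -15.6   0.7] turn y 0.02 tilt [0.0002 0.0001]
```

Call:
drive_tool --pt "0 -40 0 0 0 0 87" --pt "0 -80 0 0 0 0 87" --pt "30 -120 0 0 0 0 87" --pt "70 -150 0 0 0 0 87" --pt "100 -160 0 0 0 0 87" --pt "105 -160 0 0 0 0 87" --pt "105 -160 0 0 0 0 87"

```text
time: 18.05
position: [0.4676, -0.1451, 0.1726]
tool_rot: [-0.47, 0.528, -0.528, 0.47]
ft_force: [-0.5, -0.4, -0.0]
grip_width: 0.0868
```

Run:
```python
from h import *
o,im,C,m=wrist_block("w7",.048,0)
delta(475.8,-84.5,28.3,-6.55)
s=im[30:250,180:380]; cv2.imwrite("pics/w7v.png",cv2.resize(s,None,fx=2.7,fy=2.7,interpolation=cv2.INTER_CUBIC))
u=np.array([np.cos(np.radians(83.45)),np.sin(np.radians(83.45))]);v=np.array([u[1],-u[0]]); f=np.array([475.8,-84.5])-7.5*u
for r in rect(C,m,.048): print(r,(np.array(r[:2])-f)@u,(np.array(r[:2])-f)@v)
```

```text
18.45 [ 0.46791288 -0.14366181  0.17219782] 0.0062822277967385185 [(649.2, -186.2, 91.9, 48.1, 73.4), (472.6, -120.4, 56.0, 49.1, 83.5), (479.4, -40.7, 68.9, 49.1, 82.9)]
now [ 468.  -143.9  172.3] jaw -6.47 | shift [-59.8 144.    1.2] turn y 0.08 tilt [-0.0004 -0.0009]
(649.2, -186.2, 91.9, 48.1, 73.4) -73.75639535066547 183.86910619953633
(472.6, -120.4, 56.0, 49.1, 83.5) -28.53069425420963 0.9160084932278875
(479.4, -40.7, 68.9, 49.1, 82.9) 51.42475658694179 -1.4197741996222992
```

View pics/w7v.png

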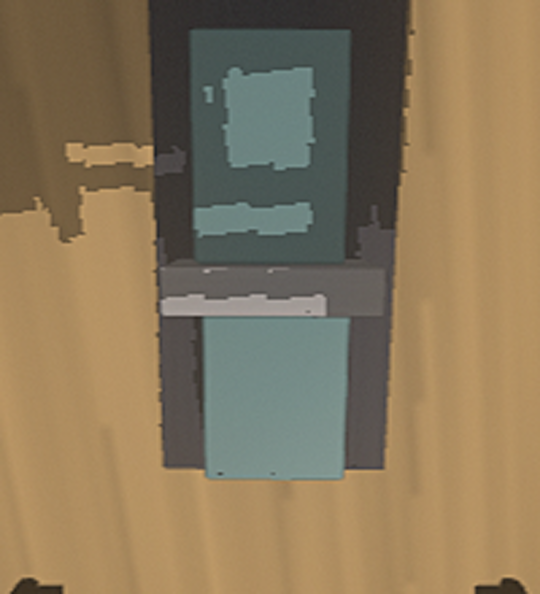

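Call:
drive_tool --pt "-40 20 1 0 0 0 87" --pt "-60 60 1 0 0 0 87" --pt "-60 90 1 0 0 0 87" --pt "-60 120 1 0 0 0 87" --pt "-60 138 1 0 0 0 87" --pt "-60 144 1 0 0 0 87" --pt "-60 144 1 0 0 0 87" --pt "-60 144 1 0 0 0 87" --pt "-60 144 1 0 0 0 87" --pt "-60 144 1 0 0 0 87"

```text
time: 19.5
position: [0.4766, -0.0854, 0.0297]
tool_rot: [0.47, -0.527, 0.528, -0.471]
ft_force: [-0.9, -0.2, 1.0]
grip_width: 0.0869
```

Run:
```python
from h import *
o=get_obs();print(o['ft_force'].round(2),o['grip_width'])
delta(475.8,-84.5,28.3,-6.55)
```

```text
[-0.92 -0.17  0.98] 0.08688032392229608
now [476.6 -85.4  29.7] jaw -6.53 | shift [-0.8  1.4 -0.9] turn y 0.02 tilt [0.0006 0.0021]
```

Call:
drive_tool --pt "-0.8 1 -0.8 0 0 0 87" --pt "-0.8 1 -0.8 0 0 0 87" --pt "-0.8 1 -0.8 0 0 0 60" --pt "-0.8 1 -0.8 0 0 0 60" --pt "-0.8 1 -0.8 0 0 0 60" --pt "-0.8 1 -0.8 0 0 0 60" --pt "-0.8 1 -0.8 0 0 0 60" --newtons 20

```text
time: 20.2
position: [0.4753, -0.0842, 0.0277]
tool_rot: [0.471, -0.528, 0.528, -0.471]
ft_force: [-0.0, -0.1, 0.3]
grip_width: 0.0703
```

Run:
```python
from h import *
o=get_obs();print(o['ft_force'].round(2),o['grip_width'])
delta(475.8,-84.5,28.3,-6.55)
```

```text
[-0.02 -0.06  0.33] 0.07032395461183463
now [475.3 -84.2  27.7] jaw -6.53 | shift [ 0.2 -0.6  0.5] turn y 0.02 tilt [0.     0.0002]
```

Call:
drive_tool --pt "0 -2 0 0 0 0 60" --pt "0 -10 0 0 0 0 60" --pt "0 -30 0 0 0 0 60" --pt "0 -55 0 0 0 0 60" --pt "0 -75 0 0 0 0 60" --pt "0 -80 0 0 0 0 60" --pt "-30 -80 0 0 0 0 60" --pt "-70 -80 0 0 0 0 60" --pt "-95 -80 0 0 0 0 60" --pt "-95 -80 0 0 0 0 60"

```text
time: 21.2
position: [0.4849, 0.013, 0.1072]
tool_rot: [-0.472, 0.528, -0.526, 0.471]
ft_force: [-0.3, 0.4, -0.9]
grip_width: 0.0699
```

Call:
drive_tool --pt "0 0 0 0 0 0 60" --pt "0 25 0 0 0 0 60" --pt "0 50 0 0 0 0 60" --pt "0 70 0 0 0 0 60" --pt "0 76 0 0 0 0 60" --pt "0 77 0 0 0 0 60" --pt "0 77 0 0 0 0 60" --pt "0 77 0 0 0 0 60" --pt "0 77 0 0 0 0 60"

```text
time: 22.1
position: [0.4867, 0.01, 0.0316]
tool_rot: [0.47, -0.527, 0.528, -0.471]
ft_force: [-0.0, -0.3, -2.3]
grip_width: 0.0698
```

Run:
```python
from h import *
o=get_obs();print(o['ft_force'].round(2),o['grip_width'])
u=np.array([np.cos(np.radians(83.45)),np.sin(np.radians(83.45))]); t=np.array([475.3,-84.2])+86*u
delta(t[0],t[1],28,-6.55)
```

```text
[-0.04 -0.29 -2.32] 0.06980503641073844
now [486.7  10.   31.6] jaw -6.53 | shift [ 8.8  3.6 -0.6] turn y 0.02 tilt [0.0002 0.0019]
```

Call:
drive_tool --pt "4 0 -0.6 0 0 0 60" --pt "7 1 -0.6 0 0 0 60" --pt "8.5 1 -0.6 0 0 0 60" --pt "8.5 1 -0.6 0 0 0 60" --pt "8.5 1 -0.6 0 0 0 60" --pt "8.5 1 -0.6 0 0 0 60"

```text
time: 22.7
position: [0.4844, 0.0018, 0.0297]
tool_rot: [-0.471, 0.528, -0.528, 0.471]
ft_force: [0.1, -0.3, -0.9]
grip_width: 0.0695
```

Run:
```python
from h import *
o=get_obs();print(o['ft_force'].round(2),o['grip_width'])
u=np.array([np.cos(np.radians(83.45)),np.sin(np.radians(83.45))]); t=np.array([475.3,-84.2])+86*u
delta(t[0],t[1],27.8,-6.55)
```

```text
[ 0.06 -0.34 -0.9 ] 0.06947553213253715
now [484.4   1.8  29.7] jaw -6.53 | shift [0.5 1.9 0.7] turn y 0.02 tilt [-0.     -0.0001]
```

Call:
drive_tool --pt "0.5 0 0.5 0 0 0 60" --pt "0.5 1 0.5 0 0 0 60" --pt "0.5 1.6 0.5 0 0 0 60" --pt "0.5 1.6 0.5 0 0 0 60" --pt "0.5 1.6 0.5 0 0 0 60"

```text
time: 23.2
position: [0.4848, 0.0013, 0.0281]
tool_rot: [-0.471, 0.528, -0.528, 0.471]
ft_force: [0.3, -0.8, -2.4]
grip_width: 0.0697
```

Call:
drive_tool --pt "0 0.4 0 0 0 0 60" --pt "0 0.8 0 0 0 0 60" --pt "0 0.8 0 0 0 0 60"

```text
time: 23.5
position: [0.4849, 0.0013, 0.0277]
tool_rot: [0.471, -0.528, 0.528, -0.471]
ft_force: [0.6, 0.7, 4.3]
grip_width: 0.0697
```

Call:
drive_tool --pt "0 -0.5 0 0 0 0 75" --pt "0 -0.5 0 0 0 0 87" --pt "0 -0.5 0 0 0 0 87" --pt "0 -0.5 0 0 0 0 87" --pt "0 -30 0 0 0 0 87" --pt "0 -75 0 0 0 0 87" --pt "30 -115 0 0 0 0 87" --pt "65 -142 0 0 0 0 87" --pt "85 -145 0 0 0 0 87" --pt "85 -145 0 0 0 0 87"

```text
time: 24.5
position: [0.4762, -0.0857, 0.1737]
tool_rot: [0.469, -0.527, 0.53, -0.47]
ft_force: [-0.2, 0.5, -0.0]
grip_width: 0.0872
```

Run:
```python
from h import *
o,im,C,m=wrist_block("w8",.048,0)
u=np.array([np.cos(np.radians(83.45)),np.sin(np.radians(83.45))]);v=np.array([u[1],-u[0]]); f=np.array([475.8,-84.5])-7.5*u
for r in rect(C,m,.048): print(r,(np.array(r[:2])-f)@u,(np.array(r[:2])-f)@v)
hsv=cv2.cvtColor(im,cv2.COLOR_BGR2HSV)
for c in (265,285): print(c,[(i,*x) for i,x in zip(range(90,170),hsv[90:170,c].tolist())])
```

```text
24.9 [ 0.47487194 -0.08224922  0.17165383] 0.005747156390321737 [(658.3, -151.9, 50.9, 28.5, -6.5), (472.9, -117.8, 54.5, 49.5, 83.5), (479.6, -40.2, 69.5, 49.3, 83.9)]
(658.3, -151.9, 50.9, 28.5, -6.5) -38.64224306790147 188.99709893186903
(472.9, -117.8, 54.5, 49.5, 83.5) -25.913444195335547 0.9174677134360131
(479.6, -40.2, 69.5, 49.3, 83.9) 51.94430697651723 -1.2781147746198414
265 [(90, 12, 22, 58), (91, 12, 22, 58), (92, 10, 26, 60), (93, 18, 22, 57), (94, 15, 25, 61), (95, 6, 22, 59), (96, 15, 27, 56), (97, 6, 24, 54), (98, 11, 23, 90), (99, 8, 19, 107), (100, 13, 23, 101), (101, 12, 19, 137), (102, 12, 19, 137), (103, 15, 22, 94), (104, 11, 20, 101), (105, 9, 17, 103), (106, 15, 15, 103), (107, 15, 20, 103), (108, 10, 15, 104), (109, 13, 18, 102), (110, 19, 20, 104), (111, 10, 22, 105), (112, 11, 19, 105), (113, 11, 20, 104), (114, 15, 19, 105), (115, 10, 22, 106), (116, 12, 24, 106), (117, 60, 14, 73), (118, 81, 42, 86), (119, 79, 39, 91), (120, 78, 36, 92), (121, 85, 32, 89), (122, 81, 36, 91), (123, 83, 37, 90), (124, 85, 34, 90), (125, 79, 33, 85), (126, 81, 31, 81), (127
[... 1714 characters left out ...]
 (135, 85, 45, 143), (136, 85, 43, 141), (137, 84, 45, 142), (138, 85, 43, 142), (139, 88, 43, 141), (140, 85, 43, 142), (141, 84, 44, 144), (142, 85, 43, 142), (143, 85, 43, 142), (144, 85, 41, 142), (145, 85, 46, 143), (146, 87, 41, 142), (147, 86, 43, 142), (148, 85, 43, 143), (149, 85, 42, 144), (150, 85, 43, 143), (151, 86, 43, 143), (152, 85, 44, 144), (153, 85, 43, 143), (154, 85, 45, 143), (155, 85, 46, 145), (156, 86, 42, 144), (157, 85, 42, 145), (158, 86, 42, 145), (159, 85, 44, 145), (160, 84, 45, 147), (161, 84, 42, 145), (162, 84, 44, 146), (163, 84, 42, 146), (164, 85, 44, 146), (165, 85, 42, 145), (166, 85, 42, 145), (167, 84, 41, 148), (168, 85, 42, 145), (169, 85, 41, 148)]
```

Run:
```python
from h import *
im=cv2.imread("pics/w8.png"); C=cam("wrist")
u=np.array([np.cos(np.radians(83.45)),np.sin(np.radians(83.45))]);v=np.array([u[1],-u[0]]); f=np.array([475.8,-84.5])-7.5*u
for n,p,z in (("sp far",[275,97.7],.068),("sp near",[275,116.5],.068),("short far",[275,117.4],.048)): print(n,(back(C,[p],z)[0,:2]*1000-f)@u)
hsv=cv2.cvtColor(im,cv2.COLOR_BGR2HSV).astype(int)
c=hsv[:,285]; print([ (i,*c[i]) for i in range(196,246) if abs(c[i,2]-c[i-1,2])>8])
m=(hsv[107,:,1]<28); print(np.where(m)[0][[0,-1]], hsv[107,225:240,2],hsv[107,315:335,2])
delta(655,-192,150,-16.5)
```

```text
sp far 102.54000325911215
sp near 88.03993214171304
short far 86.8690810759335
[(198, np.int64(13), np.int64(164), np.int64(129)), (199, np.int64(33), np.int64(36), np.int64(84)), (210, np.int64(85), np.int64(44), np.int64(110)), (211, np.int64(84), np.int64(39), np.int64(156))]
[238 322] [174 179 185 187 192 192 193 194 193 193 193 166 102  98 105] [106 106 106 106 106 106 110 106  79  62  62  55 100 162 179 171 165 162
 160 161]
now [475.  -82.4 171.8] jaw -6.47 | shift [ 88.6  21.5 191.2] turn y 10.03 tilt [-0.0004 -0.0012]
```

Call:
drive_tool --pt "20 5 42 0 2 0 87" --pt "39 10 84 0 4 0 87" --pt "58 15 126 0 7 0 87" --pt "77 20 165 0 9 0 87" --pt "89 21 188 0 10 0 87" --pt "89 21 191 0 10 0 87" --pt "89 21 191 0 10 0 87" --pt "89 21 191 0 10 0 87"

```text
time: 25.75
position: [0.6534, -0.192, 0.1508]
tool_rot: [-0.424, 0.567, -0.566, 0.423]
ft_force: [0.3, 0.0, 0.1]
grip_width: 0.0869
```

Run:
```python
from h import *
o,im,C,m=wrist_block("w9",.04,0)
r=max(rect(C,m,.04),key=lambda r:r[2]); t=np.radians(r[4]); tx=-np.array([np.cos(t),np.sin(t)])*np.sign(np.sin(t))
p=np.array(r[:2])+2.2*tx; print(p); delta(p[0],p[1],5.2,r[4]-90)
ys,xs=np.where(m); print(ys.max(),xs.min(),xs.max(),ys.min())
```

```text
26.15 [ 0.65469015 -0.19315272  0.1516112 ] 0.004340883971746783 [(501.7, -111.6, 8.9, 8.1, 73.4), (654.7, -192.4, 97.7, 48.4, 73.4), (468.2, -120.2, 60.8, 51.1, 83.1), (475.5, -39.4, 72.9, 51.1, 83.1)]
[ 654.07148559 -194.50830966]
now [ 654.7 -193.3  151.6] jaw -16.53 | shift [  1.4 146.4  -0.3] turn y 0.07 tilt [0.     0.0002]
253 0 306 41
```

Call:
drive_tool --pt "1.5 45 0 0 0 0 87" --pt "1.5 90 0 0 0 0 87" --pt "1.5 125 0 0 0 0 87" --pt "1.5 141 0 0 0 0 87" --pt "1.5 146.5 0 0 0 0 87" --pt "1.5 146.5 0 0 0 0 87" --pt "1.5 146.5 0 0 0 0 87" --pt "1.5 146.5 0 0 0 0 87" --pt "1.5 146.5 0 0 0 0 40" --pt "1.5 146.5 0 0 0 0 40" --newtons 35

```text
time: 27.2
position: [0.655, -0.195, 0.0059]
tool_rot: [0.423, -0.566, 0.567, -0.423]
ft_force: [-0.5, -0.7, 0.2]
grip_width: 0.0782
```

Call:
drive_tool --pt "0 0 0 0 0 0 40" --pt "0 0 0 0 0 0 40" --pt "0 0 0 0 0 0 40" --pt "0 0 0 0 0 0 40" --pt "0 0 0 0 0 0 40"

```text
time: 27.7
position: [0.6544, -0.1948, 0.0047]
tool_rot: [-0.423, 0.567, -0.567, 0.423]
ft_force: [-0.3, 1.0, 0.4]
grip_width: 0.0498
```

Run:
```python
from h import *
o=get_obs();print(o['ft_force'].round(2),o['grip_width'])
u=np.array([np.cos(np.radians(83.45)),np.sin(np.radians(83.45))]); f=np.array([475.8,-84.5])-7.5*u
delta(o['position'][0]*1000,o['position'][1]*1000,140,-16.5)
t=f+u*172; print(t); delta(t[0],t[1],140,-6.55)
```

```text
[-0.33  0.95  0.37] 0.049781586815014205
now [ 654.4 -194.8    4.7] jaw -16.54 | shift [  -0.  -135.3   -0. ] turn y -0.04 tilt [-0.     -0.0002]
[494.56455211  78.92625733]
now [ 654.4 -194.8    4.7] jaw -16.54 | shift [-216.9 -135.2 -231.1] turn y -9.99 tilt [-0.     -0.0002]
```

Call:
drive_tool --pt "0 -45 0 0 0 0 40" --pt "0 -90 0 0 0 0 40" --pt "0 -125 0 0 0 0 40" --pt "-30 -135 -32 0 -2 0 40" --pt "-62 -135 -66 0 -4 0 40" --pt "-94 -135 -100 0 -5 0 40" --pt "-126 -135 -134 0 -7 0 40" --pt "-158 -135 -168 0 -8 0 40" --pt "-190 -135 -202 0 -9 0 40" --pt "-212 -135 -226 0 -10 0 40"

```text
time: 28.7
position: [0.4943, 0.0752, 0.1389]
tool_rot: [-0.472, 0.529, -0.526, 0.47]
ft_force: [0.5, -0.4, -5.1]
grip_width: 0.05
```

Call:
drive_tool --pt "0 0 0 0 0 0 40" --pt "0 0 0 0 0 0 40" --pt "0 0 0 0 0 0 40"

```text
time: 29.0
position: [0.4991, 0.0721, 0.1397]
tool_rot: [0.47, -0.527, 0.528, -0.471]
ft_force: [-0.2, 0.5, -4.4]
grip_width: 0.0499
```

Run:
```python
from h import *
o=get_obs();print(o['ft_force'].round(2),o['grip_width'])
u=np.array([np.cos(np.radians(83.45)),np.sin(np.radians(83.45))]); f=np.array([475.8,-84.5])-7.5*u
t=f+u*172; print(t); delta(t[0],t[1],16,-6.55)
```

```text
[-0.22  0.49 -4.38] 0.049866498259375135
[494.56455211  78.92625733]
now [499.1  72.1 139.7] jaw -6.56 | shift [ -6.3 123.7  -5.4] turn y -0.01 tilt [0.0002 0.0011]
```

Call:
drive_tool --pt "-6 30 -5 0 0 0 40" --pt "-6 70 -5 0 0 0 40" --pt "-6 100 -5 0 0 0 40" --pt "-6 115 -5 0 0 0 40" --pt "-6 119 -5 0 0 0 40" --pt "-6 119 -5 0 0 0 40" --pt "-6 119 -5 0 0 0 40" --pt "-6 119 -5 0 0 0 40" --pt "-6 119 -5 0 0 0 40"

```text
time: 29.9
position: [0.4946, 0.0792, 0.0218]
tool_rot: [0.47, -0.527, 0.528, -0.471]
ft_force: [-0.1, -0.0, -5.8]
grip_width: 0.0497
```

Run:
```python
from h import *
o=get_obs();print(o['ft_force'].round(2),o['grip_width'])
u=np.array([np.cos(np.radians(83.45)),np.sin(np.radians(83.45))]); f=np.array([475.8,-84.5])-7.5*u
t=f+u*153.5+[.5,0]; print(t); delta(t[0],t[1],15,-6.55)
```

```text
[-0.12 -0.04 -5.84] 0.04966548744776563
[492.95425293  60.54701258]
now [494.6  79.2  21.8] jaw -6.54 | shift [18.7  6.8  0.5] turn y 0.01 tilt [-0.0001  0.0022]
```

Call:
drive_tool --pt "5 3 0.5 0 0 0 40" --pt "10 6.5 0.5 0 0 0 40" --pt "15 6.5 0.5 0 0 0 40" --pt "17 6.5 0.5 0 0 0 40" --pt "17 6.5 0.5 0 0 0 40" --pt "17 6.5 0.5 0 0 0 40" --pt "17 6.5 0.5 0 0 0 40"

```text
time: 30.6
position: [0.4924, 0.0624, 0.0143]
tool_rot: [0.471, -0.528, 0.528, -0.471]
ft_force: [0.2, -0.6, -5.1]
grip_width: 0.0497
```

Run:
```python
from h import *
for i in range(3): camera("top")
o=get_obs();print(o['ft_force'].round(2),o['grip_width'])
u=np.array([np.cos(np.radians(83.45)),np.sin(np.radians(83.45))]); f=np.array([475.8,-84.5])-7.5*u
t=f+u*151.5+[.5,0]; print(t); delta(t[0],t[1],13,-6.55)
im=camera("wrist"); cv2.imwrite("pics/w10.png",im)
im=camera("scene"); cv2.imwrite("pics/s10.png",im)
```

```text
[-0.46  0.03 -4.62] 0.049509861281451954
[492.72611248  58.56006721]
now [492.4  62.5  14.3] jaw -6.51 | shift [3.9 1.3 0.8] turn y 0.04 tilt [-0.      0.0001]
```

Call:
drive_tool --pt "2 0 0.3 0 0 0 40" --pt "3 0 0.3 0 0 0 40" --pt "3.4 0.5 0.3 0 0 0 40" --pt "3.4 1 0.3 0 0 0 40" --pt "3.4 1.5 0.3 0 0 0 40" --pt "3.4 1.8 0.3 0 0 0 40" --pt "3.4 1.8 0.3 0 0 0 40"

```text
time: 31.55
position: [0.4923, 0.0589, 0.0127]
tool_rot: [0.471, -0.528, 0.528, -0.471]
ft_force: [-0.7, -1.0, -1.4]
grip_width: 0.0496
```

Call:
drive_tool --pt "0 0.5 0 0 0 0 40" --pt "0 0.5 0 0 0 0 40" --pt "0 0.5 0 0 0 0 70" --pt "0 0.5 0 0 0 0 87" --pt "0 0.5 0 0 0 0 87" --pt "0 0.5 0 0 0 0 87" --pt "0 -30 0 0 0 0 87" --pt "0 -80 0 0 0 0 87" --pt "0 -125 0 0 0 0 87" --pt "30 -155 0 0 0 0 87"

```text
time: 32.55
position: [0.49, 0.0307, 0.1704]
tool_rot: [0.471, -0.526, 0.528, -0.473]
ft_force: [0.7, -0.4, 0.7]
grip_width: 0.0864
```

Call:
drive_tool --pt "45 0 0 0 0 0 87" --pt "85 0 0 0 0 0 87" --pt "100 0 0 0 0 0 87" --pt "100 0 0 0 0 0 87" --pt "100 0 0 0 0 0 87"

```text
time: 33.05
position: [0.4772, -0.0699, 0.1673]
tool_rot: [-0.47, 0.528, -0.528, 0.47]
ft_force: [-0.2, -0.4, 0.0]
grip_width: 0.087
```

Run:
```python
from h import *
o,im,C,m=wrist_block("w11",.048,0)
u=np.array([np.cos(np.radians(83.45)),np.sin(np.radians(83.45))]);v=np.array([u[1],-u[0]]); f=np.array([475.8,-84.5])-7.5*u
for r in rect(C,m,.048): print(r,(np.array(r[:2])-f)@u,(np.array(r[:2])-f)@v)
cv2.imwrite("pics/w11v.png",cv2.resize(im[:260,180:380],None,fx=2.3,fy=2.3,interpolation=cv2.INTER_CUBIC))
```

```text
33.45 [ 0.47755658 -0.06957412  0.16744451] 0.004480673942831327 [(473.7, -110.3, 49.3, 39.6, -6.5), (479.6, -40.4, 68.4, 49.7, 83.5), (491.8, 53.3, 83.6, 49.5, 83.5)]
(473.7, -110.3, 49.3, 39.6, -6.5) -18.371142847947258 0.8567191728375896
(479.6, -40.4, 68.4, 49.7, 83.5) 51.745612438732266 -1.2553007295068206
(491.8, 53.3, 83.6, 49.5, 83.5) 146.22566014288284 0.17668593992560414
```

View pics/w11v.png

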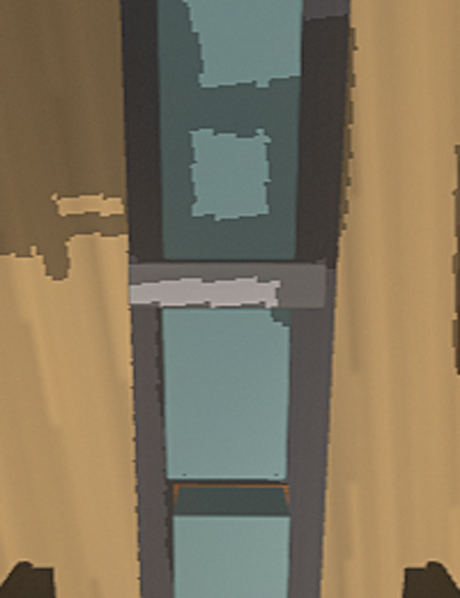

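Run:
```python
from h import *
im=cv2.imread("pics/w11.png"); C=cam("wrist")
u=np.array([np.cos(np.radians(83.45)),np.sin(np.radians(83.45))]); f=np.array([475.8,-84.5])-7.5*u
g=cv2.cvtColor(im,cv2.COLOR_BGR2GRAY).astype(float)[:,265:295]; p=g.mean(1); s=cv2.cvtColor(im,cv2.COLOR_BGR2HSV)[:,265:295].mean(1)
for a,b in ((108,122),(128,137),(203,228)): print([(i,*s[i].round().astype(int).tolist()) for i in range(a,b)])
for r in (113,113.5,114,115,133,133.5,207.5,208,223.5,224): print(r,[round(float((back(C,[[279,r]],z)[0,:2]*1000-f)@u),1) for z in (.048,.068)])
```

```text
[(108, 82, 37, 89), (109, 83, 36, 88), (110, 84, 35, 89), (111, 84, 37, 89), (112, 82, 38, 79), (113, 14, 20, 53), (114, 16, 18, 84), (115, 13, 18, 105), (116, 14, 17, 104), (117, 15, 16, 102), (118, 12, 18, 102), (119, 14, 15, 100), (120, 13, 17, 100), (121, 12, 18, 124)]
[(128, 12, 18, 162), (129, 12, 17, 163), (130, 12, 17, 166), (131, 12, 17, 158), (132, 12, 18, 134), (133, 9, 30, 92), (134, 86, 49, 117), (135, 85, 45, 144), (136, 85, 43, 138)]
[(203, 85, 41, 147), (204, 85, 41, 147), (205, 85, 41, 148), (206, 85, 41, 149), (207, 84, 42, 160), (208, 85, 29, 87), (209, 63, 7, 55), (210, 13, 108, 81), (211, 15, 116, 112), (212, 87, 44, 77), (213, 81, 35, 77), (214, 79, 32, 77), (215, 78, 32, 77), (216, 78, 31, 77), (217, 78, 30, 77), (218, 77, 31, 77), (219, 80, 30, 77), (220, 79, 31, 77), (221, 78, 29, 77), (222, 78, 27, 76), (223, 75, 25, 71), (224, 84, 41, 110), (225, 85, 40, 155), (226, 84, 40, 149), (227, 84, 40, 148)]
113 [103.4, 103.7]
113.5 [103.0, 103.3]
114 [102.6, 102.9]
115 [101.8, 102.1]
133 [86.6, 88.0]
133.5 [86.2, 87.6]
207.5 [17.9, 24.2]
208 [17.4, 23.7]
223.5 [1.7, 9.2]
224 [1.2, 8.7]
```

```bash
python3 -c "
from h import *
delta(492.3,58.9,80,-6.5)"
```

```text
now [477.5 -69.7 167.5] jaw -6.48 | shift [-129.5   87.5    0.2] turn y 0.02 tilt [-0.     -0.0001]
```

Call:
drive_tool --pt "-45 0 0 0 0 0 87" --pt "-90 0 0 0 0 0 87" --pt "-120 20 0 0 0 0 87" --pt "-129.5 60 0 0 0 0 87" --pt "-129.5 87 0 0 0 0 87" --pt "-129.5 87 0 0 0 0 87" --pt "-129.5 87 0 0 0 0 87" --pt "-129.5 87 0 0 0 0 87"

```text
time: 34.3
position: [0.4934, 0.058, 0.0817]
tool_rot: [0.47, -0.527, 0.528, -0.471]
ft_force: [1.6, -0.1, 0.5]
grip_width: 0.087
```

```bash
python3 -c "
from h import *
for i in range(4): camera('top')
delta(492.3,58.9,13.5,-6.5)"
```

```text
now [493.1  58.   81.7] jaw -6.57 | shift [-0.8 68.2 -1. ] turn y -0.07 tilt [-0.      0.0026]
```

Call:
drive_tool --pt "-0.5 40 -0.5 0 0 0 87" --pt "-0.5 62 -0.5 0 0 0 87" --pt "-0.5 67 -0.5 0 0 0 87" --pt "-0.5 67 -0.5 0 0 0 87" --pt "-0.5 67 -0.5 0 0 0 87" --pt "-0.5 67 -0.5 0 0 0 40" --pt "-0.5 67 -0.5 0 0 0 40" --pt "-0.5 67 -0.5 0 0 0 40" --pt "-0.5 67 -0.5 0 0 0 40" --pt "-0.5 67 -0.5 0 0 0 40" --newtons 12

```text
time: 35.5
position: [0.4919, 0.059, 0.0137]
tool_rot: [0.471, -0.528, 0.528, -0.471]
ft_force: [-0.6, 0.1, -0.5]
grip_width: 0.0548
```

Call:
drive_tool --pt "0 0 0 0 0 0 40" --pt "0 0 0 0 0 0 40"

```text
time: 35.7
position: [0.492, 0.059, 0.0136]
tool_rot: [0.471, -0.528, 0.528, -0.471]
ft_force: [-0.3, 0.1, 1.0]
grip_width: 0.0501
```

Call:
drive_tool --pt "0.4 0 0 0 0 0 40" --pt "0.8 0 0 0 0 0 40" --pt "1.2 0 0 0 0 0 40" --pt "1.2 0 0 0 0 0 40" --pt "1.2 0 0 0 0 0 40"

```text
time: 36.2
position: [0.4918, 0.0579, 0.0136]
tool_rot: [0.471, -0.528, 0.528, -0.471]
ft_force: [0.7, 3.1, 2.5]
grip_width: 0.0498
```

Call:
drive_tool --pt "0 0 0 0 0 0 70" --pt "0 0 0 0 0 0 87" --pt "0 0 0 0 0 0 87" --pt "0 0 0 0 0 0 87" --pt "0 -40 0 0 0 0 87" --pt "0 -85 0 0 0 0 87" --pt "0 -130 0 0 0 0 87" --pt "40 -155 0 0 0 0 87" --pt "85 -155 0 0 0 0 87" --pt "130 -155 0 0 0 0 87"

```text
time: 37.2
position: [0.4772, -0.0726, 0.1699]
tool_rot: [0.471, -0.526, 0.528, -0.472]
ft_force: [-0.2, -0.2, 0.9]
grip_width: 0.0872
```

Run:
```python
from h import *
o,im,C,m=wrist_block("w12",.048,0)
u=np.array([np.cos(np.radians(83.45)),np.sin(np.radians(83.45))]);v=np.array([u[1],-u[0]]); f=np.array([475.8,-84.5])-7.5*u
for r in rect(C,m,.048): print(r,(np.array(r[:2])-f)@u,(np.array(r[:2])-f)@v)
s=cv2.cvtColor(im,cv2.COLOR_BGR2HSV)[:,268:292].mean(1)
for i in range(95,240):
    if abs(s[i]-s[i-1]).max()>9 or i==0: print(i,s[i].round().astype(int).tolist(),[round(float((back(C,[[279,i]],z)[0,:2]*1000-f)@u),1) for z in (.048,.068)])
```

```text
37.6 [ 0.47651151 -0.07005177  0.16821946] 0.004701803480889369 [(473.5, -110.7, 49.5, 40.7, -6.5), (479.5, -40.2, 68.4, 49.6, 83.5), (491.2, 52.9, 83.9, 49.4, 83.4)]
(473.5, -110.7, 49.5, 40.7, -6.5) -18.791345968630214 0.7036527252786787
(479.5, -40.2, 68.4, 49.6, 83.5) 51.932899953960714 -1.3774620435123468
(491.2, 52.9, 83.9, 49.4, 83.4) 145.75982893197383 -0.37376958320327
95 [84, 38, 86] [117.7, 116.9]
113 [76, 23, 71] [103.1, 103.3]
114 [12, 21, 95] [102.2, 102.5]
115 [13, 17, 105] [101.4, 101.7]
120 [14, 16, 109] [97.2, 97.8]
121 [12, 17, 134] [96.4, 97.1]
122 [9, 15, 158] [95.6, 96.3]
131 [11, 18, 153] [87.9, 89.2]
132 [9, 25, 113] [87.0, 88.4]
133 [83, 37, 90] [86.2, 87.6]
134 [85, 46, 143] [85.3, 86.8]
206 [84, 41, 158] [18.7, 24.9]
207 [85, 40, 115] [17.7, 24.0]
208 [25, 8, 54] [16.8, 23.1]
209 [28, 33, 57] [15.8, 22.2]
210 [13, 160, 140] [14.8, 21.2]
211 [89, 47, 77] [13.8, 20.3]
212 [83, 37, 77] [12.7, 19.4]
223 [83, 42, 102] [1.6, 9.0]
224 [84, 39, 150] [0.5, 8.0]
```

```bash
python3 -c "
from rig import *
print(get_obs()['joint_velocities'].round(3)); print(hand_in())"
```

```text
[ 0.002  0.    -0.001 -0.001 -0.    -0.001]
the job is handed in; nothing more can be done
None
```

I set the short and long blocks on the plate after the glued one, left the spacer standing in the second gap, and handed the job in at about 37.6 s. No verdict was reported.

**How it was placed:**
- The spacer from the tray went against the glued face, and the short block was pushed snug against it. The force reading confirmed contact each time.
- The spacer then moved to the short block's far side, about 1 mm clear so the block was not shifted.
- The long block was set behind the spacer, then slid about 1.1 mm closer to tighten the second gap.

**Last checks (wrist camera, good to about 1–2 mm):**

| Check | Measured | Allowed |
|---|---|---|
| First gap (open) | about 16 mm | 12.5–18 mm |
| Second gap (spacer in it) | about 16.4 mm | 12.5–18 mm |
| Spacer centre to short block centre (before the final 1.1 mm slide) | about 43.3 mm | 40–47 mm |
| Short block off the glued block's centre line | about 2 mm | 6 mm |
| Long block off the glued block's centre line | about 1 mm | 6 mm |
| Yaw of both blocks against the row | within about 0.1° | 0.07 rad (4°) |

The short block did not measurably move during the later placements, and the arm ended clear and still. I did not measure the rough stone, pocket scale or felt wheel again at the end. The arm never went down near them and no unexpected force was felt.

**Disagreements:**
- The top camera read up to about 6 mm off the wrist camera and the arm.
- The wrist camera read lengths 1–3% short. The placing therefore relied on contact and relative moves.

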